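Pack the guide bush and seat the inner lid of a double-lidded tin

ROBOT

A 6-joint arm with a two-finger parallel gripper is mounted at the origin on the work surface; the furniture and walls round the work are solid. World frame = base frame: x ahead of the robot, y to its left, z up, the work surface at z = 0. Lengths are in m, angles in rad, forces in N, time in s.
With the tool pointing down it reaches from about 0.35 to 0.85 m from the base axis. Payload 8.1 kg.
Tool frame: the origin (TCP) lies between the finger pads; the fingertips stand 14 mm ahead of it and the grasp point (between the pads) lies 5 mm behind it; z points along the fingers, y is the line along which they close (so a half turn about z gives the same grasp; the last joint's range is limited). The gripper opens to 93 mm and grips with 3 to 60 N. Pads are 15 mm wide; open, the fingers measure 128 mm over their backs; the gripper's body (75 mm by 188 mm) begins 65 mm behind the grasp point.
Start: joints at [1.12, 0.13, 1.488, -0, 1.523, -0.085], TCP at [0.215, 0.56, 0.233] pointing down, gripper open.
Joint ranges: [-2.96, 2.96], [-0.89, 2.26], [0.02, 2.5], [-1.34, 4.48], [0, 2.73], [-2.66, 2.66]. Speed limits (rad/s): [2.39, 2.39, 2.79, 3.14, 3.14, 3.14].

INTERFACE

Orientations are given as a rotation vector (axis times angle).
In Python, from plant import robot gives the robot as it stands.
- The arm moves only by the tool arm_command, never from a script. Its argument "targets" is a list of rows, each an object of numbers: "x", "y", "z": the shift along the world's x, y, z in units of 500 mm (1.0 is 500 mm); "rx", "ry", "rz": the turn, a rotation vector about the world's x, y, z in units of 2 rad (1.0 is 2 rad); "claw": the closure in counts, from 0 (fully open) to 255 (shut). In form: [{"x": .., "y": .., "z": .., "rx": .., "ry": .., "rz": .., "claw": ..}, ...]. A call has 1 to 10 rows; each row is the pose to reach, as a shift and turn from the pose commanded when the call began; what a row does not reach only later rows make up. A row lasts 1/12 s, in which the tool goes at most 41.7 mm and 7.16 degrees, less where a joint would pass 70% of its speed; a pose out of reach is approached as far as the arm can. A call with a number of a shift or a turn outside -1 to 1 is refused whole. A call with a gripper value outside its range is refused whole. The fingers move at their own pace and stop on an object; "squeeze" is the grip in N (left out, the last holds). Time passes only in rows, so rows that repeat a pose let the fingers close. It gives the time, the measured TCP pose, the force, the opening and the grip force at its end, in the units of the state.
- robot.read_state(): the state, without advancing time (a new reading comes with each control period).
- robot.read_camera(name): name is "side" or "top" or "wrist"; returns (picture, depth): 420x560x3 uint8, red, green, blue; 420x560 float32, m along the optical axis (not along the pixel's ray), 0 where there is no reading.
- robot.get_calibration(name): a dict with "intrinsics" (3x3 intrinsics, pixels), "dist" ([k1, k2, p1, p2, k3] as OpenCV has them; the pictures are not rectified), "origin" and "orientation" of the camera in the world. Camera axes: x right, y up, looking along -z (the intrinsics and any distortion apply to the point x, -y, -z); pixel columns grow to the right and rows downward; lengths in m; the calibration is good to about 2 mm. A picture is of the moment at which its call begins: read the wrist's pose just before it. get_calibration takes no time and is no camera call; for the wrist camera it gives the pose at the moment of the call.
- robot.close_job(): hands the job in; it is judged then, once.
The state is a dict: "t": time; "q": joint angles; "dq": joint speeds; "joint_torque": joint torques, N m; "tool_pos": TCP position; "orientation": TCP orientation; "force": force on the tool from outside, world axes, zero at the start; "wrist_torque": the same for the moment, N m; "opening": finger opening in m; "gripper_force": force on a finger pad.
Only numpy, scipy, OpenCV 4.12 (cv2) and the standard library are available. Lean on these libraries where they do the work, as an engineer would, in place of code of your own. Each camera call takes 0.05 s, during which the arm holds its last target. There are 200 camera calls.

TASK

Pack the brass guide bush away in the tin, fully home in the pocket with its short spigot down and long collar up, and let go of it. Then lift the nested pair of lids together by the black knob of the inner lid, set both fully down on the tin and let go. Last, take the outer lid by its yellow collar and lift it alone, leaving the inner lid seated and undisturbed, and finish while still holding the outer lid level and still over the tin, well clear above the black knob; drop nothing and leave the other things on the table alone.

Things in the scene. Friction and masses are not known exactly. Their poses are not given: they have to be found in the camera images.
- guide_bush_mid (a point): Centre of the loose brass guide bush (about 120 g), 37 mm tall, standing on its spigot; z up its axis. From below: spigot 24 mm across, 12 mm long, tapered tip; flange 44 mm across, 5 mm thick; collar 30 mm across, 20 mm long (grip here). The point is 18.5 mm above the spigot's end, 1.5 mm above the flange's upper face and 18.5 mm below the collar's top
- tin_pocket (a point): Centre of the mouth of the round pocket in the wooden insert in the tin, on the tin's axis, 20 mm above the table; z up. The pocket is 28 mm across and 16 mm deep; the bush's flange comes to rest on the insert at this height (guide_bush_mid 6.5 mm above). Fingers reach it through the ledge's 90 mm opening
- tin: Round blue open tin fixed to the table, 115 mm across, rim 60 mm high; origin at the centre of its underside, z up. Inside, a steel ledge (90 mm opening, upper face 53 mm high) carries the inner lid; above it the bore is 108 mm across. The rim carries the outer lid, skirt outside. Both lids seated: knob point 102 mm, collar point 75 mm above this origin
- inner_lid_knob (a point): Middle of the black knob of the loose inner lid (about 200 g); z up its axis. Knob 24 mm across, 22 mm tall (11 mm either way), on an 18 mm stem through the outer lid's bore; aluminium disc 102 mm across, 5 mm thick, underside 49 mm below this point, at first on the table inside the outer lid; a boss on it centres the outer lid. Lifted 5 mm, the disc carries the outer lid along
- outer_lid_collar (a point): Middle of the yellow collar of the loose outer lid (about 180 g); z up its axis. Collar: tube 44 mm outside, 34 mm bore, 22 mm tall (11 mm either way) on a blue top plate 127 mm across, 4 mm thick; skirt 122 mm inside, lower edge 25 mm below this point. It is 24 mm below the knob's point at first (skirt on the table), 29 mm while carried, 27 mm on the tin
- mug: white dotted mug, a bystander, 91 mm tall; origin under its centre
- spray_can: red and white spray can, a bystander, 67 mm across, 198 mm tall; origin under its centre
- sealant: upright white sealant cartridge, a bystander, 50 mm across, 304 mm tall; origin under its centre
- glue_bottle: white glue bottle with a red pointed cap, a bystander, 197 mm tall; origin under its centre
- thinner_can: grey-white metal thinner can with a red cap, a bystander, 174 mm tall; origin under its centre
There are look-alikes about, which are no part of the job. Of the things shaped like the part that bears guide_bush_mid, the brass one is meant.

How it is judged:
By the outcome, as a careful person would: the job done as asked, in the order asked, and still so for the second after the job is handed in, while the arm keeps its last pose, push and grip.
It also fails if it takes over 54 s, if anything falls off the work surface, if the arm or the gripper's body presses on something with over 40 N, if the wrist force passes 120 N, or if a joint passes its speed limit or range.

## Working session

There is one attempt and no reset: what is moved stays moved. The work goes in short steps, Python scripts to look and compute and a tool call to move; the robot and the scene stay as the last step left them, time stands still between calls to the robot, and variables do not carry over. Pictures are saved under pics/ and viewed, at most 10 in all, crops included, and the job is handed in when it is done.

Besides the shell and the picture viewer there is one more tool, called after "Call:" as name([rows], argument=value, ...), one row to a line, values as JSON. arm_command: Moves the arm, as the interface text tells. Shifts and turns lie within -1 to 1; 1 stands for 500 mm of shift or 2 rad of turn. Its arguments: {"type":"object","properties":{"targets":{"type":"array","items":{"type":"object","properties":{"x":{"type":"number","minimum":-1,"maximum":1},"y":{"type":"number","minimum":-1,"maximum":1},"z":{"type":"number","minimum":-1,"maximum":1},"rx":{"type":"number","minimum":-1,"maximum":1},"ry":{"type":"number","minimum":-1,"maximum":1},"rz":{"type":"number","minimum":-1,"maximum":1},"claw":{"type":"number"}}}},"squeeze":{"type":"number"}},"required":["targets"]}

```bash
mkdir -p pics; cat > h.py <<'E'
import numpy as np,cv2
from plant import robot
from scipy.spatial.transform import Rotation as R
def cal(n):
    c=robot.get_calibration(n);o=np.array(c["orientation"],float)
    M=o if o.shape==(3,3) else (R.from_rotvec(o).as_matrix() if o.size==3 else R.from_quat(o).as_matrix())
    return np.array(c["intrinsics"],float),np.array(c["dist"],float),np.array(c["origin"],float),M
def snap(n):
    c=cal(n);p,d=robot.read_camera(n);np.savez(f"{n}.npz",p=p,d=d,K=c[0],D=c[1],o=c[2],M=c[3]);return p,d
def ray(n,px):
    f=np.load(f"{n}.npz");u=cv2.undistortPoints(np.array(px,float).reshape(-1,1,2),f["K"],f["D"]).reshape(-1,2)
    v=np.c_[u[:,0],-u[:,1],-np.ones(len(u))]
    return f["o"],v@f["M"].T
def atz(n,px,z):
    o,v=ray(n,px);return o+v*((z-o[2])/v[:,2])[:,None]
def cloud(n):
    f=np.load(f"{n}.npz");h,w=f["d"].shape;g=np.stack(np.meshgrid(np.arange(w),np.arange(h)),-1).reshape(-1,2)
    o,v=ray(n,g);return (o+v*f["d"].reshape(-1,1)).reshape(h,w,3),f["d"],f["p"]
def save(name,p): cv2.imwrite(f"pics/{name}.png",cv2.cvtColor(p,cv2.COLOR_RGB2BGR))
E
python3 - <<'E'
from h import *
for n in("top","side","wrist"):
    p,d=snap(n);save(n+"0",p);print(n,cal(n)[2],cal(n)[3].round(2).tolist(),cal(n)[0][0,0])
print(robot.get_calibration("top")["orientation"],robot.read_state())
E
```

```text
top [ 0.41196758 -0.05927102  0.91140323] [[0.02, 1.0, -0.03], [-1.0, 0.02, 0.0], [0.01, 0.03, 1.0]] 387.6116666312542
side [0.41420826 0.99988313 0.82905462] [[-1.0, -0.01, -0.02], [-0.01, -0.58, 0.82], [-0.02, 0.82, 0.58]] 538.1084590448993
wrist [0.15126158 0.58576198 0.38360882] [[0.36, -0.91, -0.23], [0.93, 0.35, 0.09], [-0.0, -0.25, 0.97]] 378.06219985208463
[ 0.02330159 -0.03088429 -1.55152694] {'t': 0.15, 'q': array([ 1.11959272e+00,  1.30979700e-01,  1.48902215e+00, -1.05451890e-05,
        1.52300059e+00, -8.53775506e-02]), 'dq': array([-9.50108218e-05, -3.00576624e-03, -3.04285732e-03,  8.82756210e-04,
       -4.39327759e-04, -1.22368044e-04]), 'joint_torque': array([ 7.12040928e-04, -5.60470319e+01, -4.92337132e+01,  7.68084428e-02,
        3.06142482e-02, -4.34817093e-05]), 'tool_pos': array([0.21442065, 0.55993301, 0.23183701]), 'orientation': array([-5.71372228e-01, -3.08882655e+00,  2.13939546e-03]), 'force': array([-0.58717902,  0.17907695, -0.04238449]), 'wrist_torque': array([-0.00531854,  0.0107479 , -0.0252049 ]), 'gripper_force': 0.0, 'opening': 0.09305762814277657}
```

View pics/top0.png

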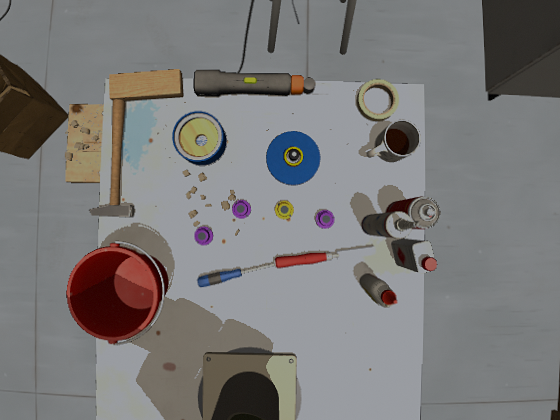

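View pics/side0.png

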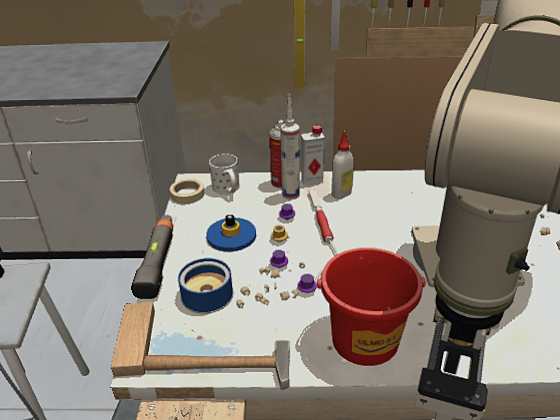

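The top picture shows the bush-shaped things: brass/yellow at (285,210), and purple at (241,208), (324,218) and (204,235). The brass one fits the description. The tin is at (200,138) and the lid pair at (293,157). Next I'll confirm with a crop and measure.

```bash
python3 - <<'E'
from h import *
P,d,p=cloud("top")
c=cv2.resize(p[105:255,165:365],None,fx=4,fy=4,interpolation=cv2.INTER_CUBIC);save("topcrop",c)
def st(name,c,r,zlo,zhi):
    u,v=c;s=P[v-r:v+r,u-r:u+r].reshape(-1,3);m=(s[:,2]>zlo)&(s[:,2]<zhi);s=s[m]
    e=cv2.minEnclosingCircle(s[:,:2].astype(np.float32));print(name,len(s),s.mean(0).round(4),np.round(e,4).tolist() if 0 else e,s[:,2].min(),s[:,2].max())
st("bush top",(285,210),20,.03,.05);st("bush flange",(285,210),20,.012,.022);st("tin rim",(200,138),34,.055,.07);st("insert",(200,138),30,.014,.026)
st("plate",(293,157),34,.032,.042);st("collar",(293,157),20,.045,.057);st("knob",(293,157),20,.065,.08)
s=P[150:400:10,120:400:10];print("table z",np.median(s[...,2]))
for n,z,px in (("tin",.06,(200,138)),("knob",.071,(293,157)),("bush",.037,(285,210))):print(n,atz("top",[px],z))
E
```

```text
bush top 134 [ 0.4441 -0.0737  0.0367] ((0.44421541690826416, -0.07355011254549026), 0.01498615276068449) 0.03304154927840042 0.039374566430433466
bush flange 143 [ 0.4437 -0.0733  0.0167] ((0.44410035014152527, -0.07368812710046768), 0.02177847921848297) 0.012609556877145489 0.020903296452363773
tin rim 306 [0.6022 0.1236 0.0589] ((0.6035690307617188, 0.1222584918141365), 0.0577428936958313) 0.05502979928635898 0.0634006568125628
insert 1156 [0.6094 0.1282 0.0196] ((0.6027336120605469, 0.12258660793304443), 0.05710889771580696) 0.014036594991059803 0.02583745943439686
plate 117 [ 0.5661 -0.0916  0.0357] ((0.5664098262786865, -0.09177009016275406), 0.02174602821469307) 0.03205737405794673 0.041087748048344586
collar 11 [ 0.559  -0.0916  0.052 ] ((0.5629163384437561, -0.09162013232707977), 0.009574244730174541) 0.04622945626848918 0.056907793618028446<stdin>:6: RuntimeWarning: Mean of empty slice.
  ret = um.true_divide(
Traceback (most recent call last):
ValueError: zero-size array to reduction operation minimum which has no identity
```

View pics/topcrop.png

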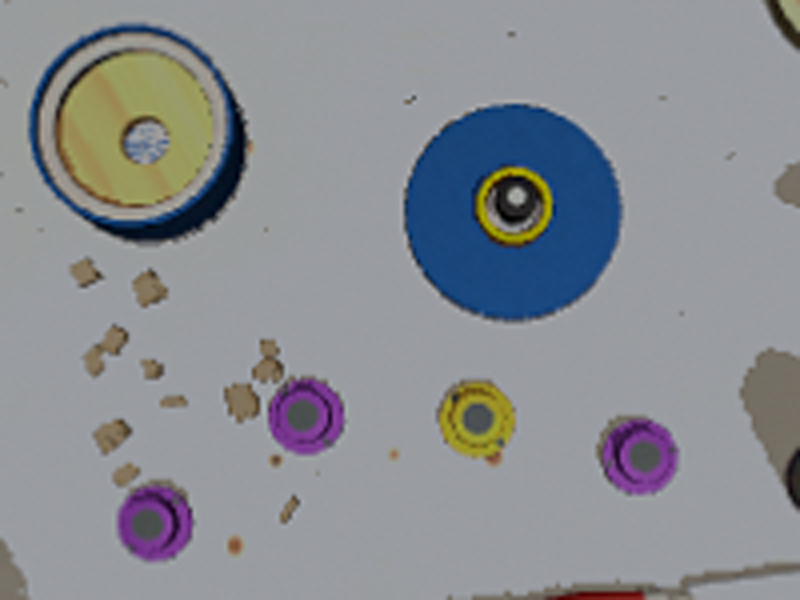

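The crop confirms it: the bush at crop (477,418) is the only brass one, with its collar up, and its flange top measures 17 mm. The other three are purple. The first move goes around the bucket.

Call:
arm_command([
  {"x": 0.47,"y": 0,"z": 0.02,"claw": 90},
  {"x": 0.47,"y": 0,"z": 0.02,"claw": 90},
  {"x": 0.47,"y": 0,"z": 0.02,"claw": 90},
  {"x": 0.47,"y": 0,"z": 0.02,"claw": 90},
  {"x": 0.47,"y": 0,"z": 0.02,"claw": 90},
  {"x": 0.47,"y": -0.1,"z": 0.02,"claw": 90},
  {"x": 0.47,"y": -0.4,"z": 0.02,"claw": 90},
  {"x": 0.47,"y": -0.4,"z": 0.02,"claw": 90},
  {"x": 0.47,"y": -0.4,"z": 0.02,"claw": 90},
  {"x": 0.47,"y": -0.4,"z": 0.02,"claw": 90},
], squeeze=25)

```text
schema error: expected keys x, y, z, rx, ry, rz, claw
```

Call:
arm_command([
  {"x": -0.01,"y": -0.86,"z": 0,"claw": 90},
  {"x": -0.01,"y": -0.86,"z": 0,"claw": 90},
  {"x": -0.01,"y": -0.86,"z": 0,"claw": 90},
  {"x": -0.01,"y": -0.86,"z": 0,"claw": 90},
  {"x": -0.01,"y": -0.86,"z": 0,"claw": 90},
  {"x": -0.01,"y": -0.86,"z": 0,"claw": 90},
  {"x": -0.01,"y": -0.86,"z": 0,"claw": 90},
  {"x": -0.01,"y": -0.86,"z": 0,"claw": 90},
  {"x": -0.01,"y": -0.86,"z": 0,"claw": 90},
  {"x": -0.01,"y": -0.86,"z": 0,"claw": 90},
])

```text
schema error: expected keys x, y, z, rx, ry, rz, claw
```

Call:
arm_command([
  {"x": 0.47,"y": 0,"z": 0.02,"rx": 0,"ry": 0,"rz": 0,"claw": 90},
  {"x": 0.47,"y": 0,"z": 0.02,"rx": 0,"ry": 0,"rz": 0,"claw": 90},
  {"x": 0.47,"y": 0,"z": 0.02,"rx": 0,"ry": 0,"rz": 0,"claw": 90},
  {"x": 0.47,"y": 0,"z": 0.02,"rx": 0,"ry": 0,"rz": 0,"claw": 90},
  {"x": 0.47,"y": 0,"z": 0.02,"rx": 0,"ry": 0,"rz": 0,"claw": 90},
  {"x": 0.47,"y": -0.1,"z": 0.02,"rx": 0,"ry": 0,"rz": 0,"claw": 90},
  {"x": 0.47,"y": -0.4,"z": 0.02,"rx": 0,"ry": 0,"rz": 0,"claw": 90},
  {"x": 0.47,"y": -0.4,"z": 0.02,"rx": 0,"ry": 0,"rz": 0,"claw": 90},
  {"x": 0.47,"y": -0.4,"z": 0.02,"rx": 0,"ry": 0,"rz": 0,"claw": 90},
  {"x": 0.47,"y": -0.4,"z": 0.02,"rx": 0,"ry": 0,"rz": 0,"claw": 90},
], squeeze=25)

```text
t: 0.98
tool_pos: [0.4494, 0.358, 0.2418]
orientation: [-0.572, -3.088, 0.002]
force: [0.5, -0.8, 0.7]
opening: 0.0601
gripper_force: 0.0
```

Call:
arm_command([
  {"x": -0.01,"y": -0.867,"z": -0.2,"rx": 0,"ry": 0,"rz": 0,"claw": 90},
  {"x": -0.01,"y": -0.867,"z": -0.2,"rx": 0,"ry": 0,"rz": 0,"claw": 90},
  {"x": -0.01,"y": -0.867,"z": -0.2,"rx": 0,"ry": 0,"rz": 0,"claw": 90},
  {"x": -0.01,"y": -0.867,"z": -0.2,"rx": 0,"ry": 0,"rz": 0,"claw": 90},
  {"x": -0.01,"y": -0.867,"z": -0.2,"rx": 0,"ry": 0,"rz": 0,"claw": 90},
  {"x": -0.01,"y": -0.867,"z": -0.2,"rx": 0,"ry": 0,"rz": 0,"claw": 90},
  {"x": -0.01,"y": -0.867,"z": -0.2,"rx": 0,"ry": 0,"rz": 0,"claw": 90},
  {"x": -0.01,"y": -0.867,"z": -0.2,"rx": 0,"ry": 0,"rz": 0,"claw": 90},
  {"x": -0.01,"y": -0.867,"z": -0.2,"rx": 0,"ry": 0,"rz": 0,"claw": 90},
  {"x": -0.01,"y": -0.867,"z": -0.2,"rx": 0,"ry": 0,"rz": 0,"claw": 90},
])

```text
t: 1.82
tool_pos: [0.4443, -0.0475, 0.1486]
orientation: [0.571, 3.089, 0.0]
force: [0.2, -0.6, -0.8]
opening: 0.0604
gripper_force: 0.0
```

Call:
arm_command([
  {"x": 0,"y": -0.05,"z": 0,"rx": 0,"ry": 0,"rz": 0,"claw": 90},
  {"x": 0,"y": -0.067,"z": 0,"rx": 0,"ry": 0,"rz": 0,"claw": 90},
  {"x": 0,"y": -0.067,"z": 0,"rx": 0,"ry": 0,"rz": 0,"claw": 90},
  {"x": 0,"y": -0.067,"z": 0,"rx": 0,"ry": 0,"rz": 0,"claw": 90},
])

```text
t: 2.15
tool_pos: [0.445, -0.0787, 0.1491]
orientation: [-0.573, -3.089, -0.001]
force: [0.0, 0.6, 1.0]
opening: 0.06
gripper_force: 0.0
```

```bash
python3 - <<'E'
from h import *
p,d=snap("wrist");save("w1",p)
print(robot.read_state()["tool_pos"])
P,d,p=cloud("wrist")
def st(name,c,r,zlo,zhi):
    m=(np.hypot(P[...,0]-c[0],P[...,1]-c[1])<r)&(P[...,2]>zlo)&(P[...,2]<zhi)&(d>0);s=P[m]
    if len(s)>5:print(name,len(s),s.mean(0).round(4),cv2.minEnclosingCircle(s[:,:2].astype(np.float32)))
st("top",(.444,-.0736),.03,.034,.041);st("flange",(.444,-.0736),.03,.013,.021)
st("lidplate",(.566,-.092),.09,.009,.019);st("collar",(.566,-.092),.04,.033,.040);st("knob",(.566,-.092),.04,.055,.065)
E
```

```text
[ 0.44509848 -0.07812344  0.14911726]
top 1270 [ 0.4453 -0.0719  0.0367] ((0.4456247389316559, -0.07197196036577225), 0.015039960853755474)
flange 1036 [ 0.4401 -0.0704  0.0167] ((0.4457349181175232, -0.07235465943813324), 0.022114509716629982)
lidplate 6054 [ 0.5608 -0.0954  0.0136] ((0.5678765773773193, -0.09045533090829849), 0.06362258642911911)
collar 339 [ 0.5705 -0.0935  0.0355] ((0.5684013366699219, -0.09093572199344635), 0.021848294883966446)
knob 766 [ 0.5664 -0.0904  0.0593] ((0.5680050253868103, -0.09066939353942871), 0.012435873039066792)
```

View pics/w1.png

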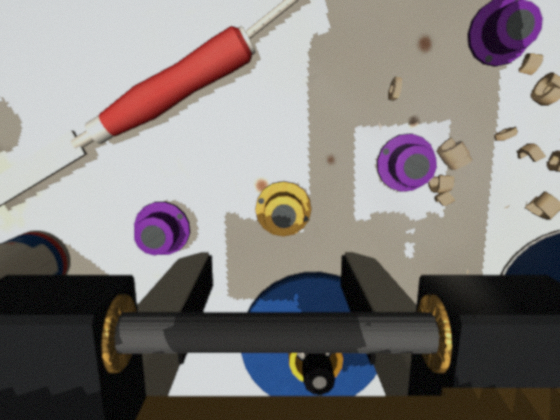

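The wrist picture shows the brass bush at (283,208), with purple ones at (162,228), (406,162) and (505,30). The lids are at (312,345). Both cameras agree to within 1.5 mm, so I'll descend.

Call:
arm_command([
  {"x": 0,"y": 0.011,"z": -0.08,"rx": 0,"ry": 0,"rz": 0,"claw": 90},
  {"x": 0,"y": 0.011,"z": -0.15,"rx": 0,"ry": 0,"rz": 0,"claw": 90},
  {"x": 0,"y": 0.011,"z": -0.2,"rx": 0,"ry": 0,"rz": 0,"claw": 90},
  {"x": 0,"y": 0.011,"z": -0.225,"rx": 0,"ry": 0,"rz": 0,"claw": 90},
  {"x": 0,"y": 0.011,"z": -0.23,"rx": 0,"ry": 0,"rz": 0,"claw": 90},
  {"x": 0,"y": 0.011,"z": -0.23,"rx": 0,"ry": 0,"rz": 0,"claw": 90},
  {"x": 0,"y": 0.011,"z": -0.23,"rx": 0,"ry": 0,"rz": 0,"claw": 90},
])

```text
t: 2.78
tool_pos: [0.4459, -0.0729, 0.0351]
orientation: [0.569, 3.088, 0.0]
force: [-0.7, -0.1, -0.5]
opening: 0.0598
gripper_force: 0.0
```

Lower by 2 mm and close.

Call:
arm_command([
  {"x": 0,"y": 0,"z": -0.003,"rx": 0,"ry": 0,"rz": 0,"claw": 90},
  {"x": 0,"y": 0,"z": -0.003,"rx": 0,"ry": 0,"rz": 0,"claw": 255},
  {"x": 0,"y": 0,"z": -0.003,"rx": 0,"ry": 0,"rz": 0,"claw": 255},
  {"x": 0,"y": 0,"z": -0.003,"rx": 0,"ry": 0,"rz": 0,"claw": 255},
  {"x": 0,"y": 0,"z": -0.003,"rx": 0,"ry": 0,"rz": 0,"claw": 255},
  {"x": 0,"y": 0,"z": -0.003,"rx": 0,"ry": 0,"rz": 0,"claw": 255},
  {"x": 0,"y": 0,"z": -0.003,"rx": 0,"ry": 0,"rz": 0,"claw": 255},
  {"x": 0,"y": 0,"z": -0.003,"rx": 0,"ry": 0,"rz": 0,"claw": 255},
])

```text
t: 3.45
tool_pos: [0.445, -0.0738, 0.0326]
orientation: [0.572, 3.089, -0.0]
force: [-0.2, -0.3, 2.2]
opening: 0.0294
gripper_force: 25.0
```

Call:
arm_command([
  {"x": 0,"y": 0,"z": 0.05,"rx": 0,"ry": 0,"rz": 0,"claw": 255},
  {"x": 0,"y": 0,"z": 0.13,"rx": 0,"ry": 0,"rz": 0,"claw": 255},
  {"x": 0,"y": 0,"z": 0.2,"rx": 0,"ry": 0,"rz": 0,"claw": 255},
  {"x": 0.08,"y": 0.1,"z": 0.2,"rx": 0,"ry": 0,"rz": 0,"claw": 255},
  {"x": 0.13,"y": 0.16,"z": 0.2,"rx": 0,"ry": 0,"rz": 0,"claw": 255},
  {"x": 0.18,"y": 0.22,"z": 0.2,"rx": 0,"ry": 0,"rz": 0,"claw": 255},
  {"x": 0.23,"y": 0.28,"z": 0.2,"rx": 0,"ry": 0,"rz": 0,"claw": 255},
  {"x": 0.28,"y": 0.34,"z": 0.2,"rx": 0,"ry": 0,"rz": 0,"claw": 255},
  {"x": 0.318,"y": 0.392,"z": 0.2,"rx": 0,"ry": 0,"rz": 0,"claw": 255},
  {"x": 0.318,"y": 0.392,"z": 0.2,"rx": 0,"ry": 0,"rz": 0,"claw": 255},
])

```text
t: 4.28
tool_pos: [0.6059, 0.1277, 0.1306]
orientation: [-0.566, -3.089, -0.003]
force: [0.5, 0.3, -1.6]
opening: 0.0295
gripper_force: 25.0
```

Call:
arm_command([
  {"x": 0,"y": 0,"z": 0,"rx": 0,"ry": 0,"rz": 0,"claw": 255},
  {"x": 0,"y": 0,"z": 0,"rx": 0,"ry": 0,"rz": 0,"claw": 255},
])

```text
t: 4.45
tool_pos: [0.6032, 0.1221, 0.1315]
orientation: [-0.57, -3.088, 0.002]
force: [-0.6, -0.0, -1.9]
opening: 0.0296
gripper_force: 25.0
```

```bash
cat >> h.py <<'E'
def st(P,d,name,c,r,zlo,zhi):
    m=(np.hypot(P[...,0]-c[0],P[...,1]-c[1])<r)&(P[...,2]>zlo)&(P[...,2]<zhi)&(d>0);s=P[m]
    if len(s)>5:print(name,len(s),s.mean(0).round(4),cv2.minEnclosingCircle(s[:,:2].astype(np.float32)))
E
python3 - <<'E'
from h import *
p1,d=snap("wrist");p2,_=snap("top");save("wt",np.hstack([p1[:, :],cv2.resize(p2[90:200,140:287],(560,420))]))
x=cv2.imread("pics/wt.png");cv2.imwrite("pics/wt.png",cv2.resize(x,(800,300)))
t=robot.read_state()["tool_pos"];print(t,robot.read_state()["opening"])
for n in("wrist","top"):
    P,d,p=cloud(n)
    st(P,d,n+" rim",(.604,.123),.065,.055,.065);st(P,d,"wall",(.604,.123),.065,.025,.058)
    z0=t[2]-.033+.037
    st(P,d,"bush top",t[:2],.0145,z0-.004,z0+.004);st(P,d,"flange",t[:2],.03,z0-.024,z0-.016)
E
```

```text
[0.60318688 0.12117743 0.13230386] 0.029333583890724588
wrist rim 2546 [0.5864 0.1316 0.0591] ((0.6048587560653687, 0.12460649758577347), 0.05752159655094147)
wall 5288 [0.5865 0.1325 0.0524] ((0.6047892570495605, 0.12469607591629028), 0.05746776610612869)
bush top 3063 [0.6022 0.1222 0.1356] ((0.6031907796859741, 0.12118889391422272), 0.01451661717146635)
flange 1699 [0.5906 0.1286 0.1158] ((0.6024404764175415, 0.12360972911119461), 0.023077724501490593)
top rim 67 [0.5549 0.1091 0.0586] ((0.597467303276062, 0.11599527299404144), 0.05382004752755165)
wall 240 [0.5668 0.1039 0.0467] ((0.5976467132568359, 0.11787474155426025), 0.05453219637274742)
```

View pics/wt.png

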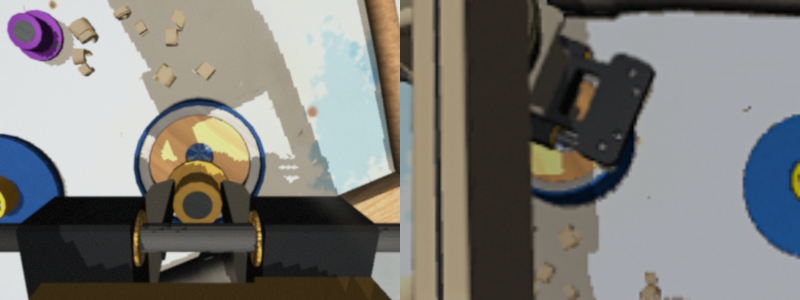

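The wrist view shows the bush over the tin, with the collar's top at about (197,207) and the pocket at (200,152) in the scaled picture. I'll measure the held bush's centre by colour in the same frame.

```bash
python3 - <<'E'
from h import *
P,d,p=cloud("wrist");t=robot.read_state()["tool_pos"]
hsv=cv2.cvtColor(p,cv2.COLOR_RGB2HSV);br=(hsv[...,0]>14)&(hsv[...,0]<32)&(hsv[...,1]>110)&(hsv[...,2]>50)
for nm,lo,hi in(("top",.1335,.1385),("flange",.112,.119)):
    m=br&(np.hypot(P[...,0]-t[0],P[...,1]-t[1])<.04)&(P[...,2]>lo)&(P[...,2]<hi)
    s=P[m];print(nm,len(s),s[:,2].min(),s[:,2].max(),cv2.minEnclosingCircle(s[:,:2].astype(np.float32)))
    # least squares circle on hull
    h=cv2.convexHull(s[:,:2].astype(np.float32)).reshape(-1,2);A=np.c_[2*h,np.ones(len(h))];x=np.linalg.lstsq(A,(h**2).sum(1),rcond=None)[0];print(x[:2],(x[2]+x[:2]@x[:2])**.5)
# pocket hole: insert-level dark/blue hole
w=(P[...,2]<.012)&(np.hypot(P[...,0]-.605,P[...,1]-.1245)<.03)&(d>0);s=P[w];print("pocket floor",len(s),s.mean(0) if len(s) else 0,cv2.minEnclosingCircle(s[:,:2].astype(np.float32)) if len(s) else 0)
E
```

```text
top 2097 0.13350787695864233 0.13762725915706037 ((0.6035997271537781, 0.12328918278217316), 0.014990942552685738)
[0.60337063 0.12338022] 0.014601949910766222
flange 1564 0.11208090005960378 0.11899234980286594 ((0.6027241945266724, 0.12414924055337906), 0.022534005343914032)
[0.60375876 0.12353832] 0.02193636543675054
pocket floor 751 [0.60441734 0.12498552 0.00382838] ((0.6064177751541138, 0.12416242808103561), 0.013997776433825493)
```

Call:
arm_command([
  {"x": 0.003,"y": 0.0025,"z": -0.04,"rx": 0,"ry": 0,"rz": 0,"claw": 255},
  {"x": 0.003,"y": 0.0025,"z": -0.08,"rx": 0,"ry": 0,"rz": 0,"claw": 255},
  {"x": 0.003,"y": 0.0025,"z": -0.11,"rx": 0,"ry": 0,"rz": 0,"claw": 255},
  {"x": 0.003,"y": 0.0025,"z": -0.13,"rx": 0,"ry": 0,"rz": 0,"claw": 255},
  {"x": 0.003,"y": 0.0025,"z": -0.14,"rx": 0,"ry": 0,"rz": 0,"claw": 255},
  {"x": 0.003,"y": 0.0025,"z": -0.15,"rx": 0,"ry": 0,"rz": 0,"claw": 255},
  {"x": 0.003,"y": 0.0025,"z": -0.155,"rx": 0,"ry": 0,"rz": 0,"claw": 255},
  {"x": 0.003,"y": 0.0025,"z": -0.16,"rx": 0,"ry": 0,"rz": 0,"claw": 255},
  {"x": 0.003,"y": 0.0025,"z": -0.165,"rx": 0,"ry": 0,"rz": 0,"claw": 255},
  {"x": 0.003,"y": 0.0025,"z": -0.165,"rx": 0,"ry": 0,"rz": 0,"claw": 255},
])

```text
t: 5.38
tool_pos: [0.6056, 0.1236, 0.0501]
orientation: [0.571, 3.089, 0.0]
force: [0.5, 1.0, -1.4]
opening: 0.0293
gripper_force: 25.0
```

Call:
arm_command([
  {"x": -0.001,"y": 0,"z": -0.005,"rx": 0,"ry": 0,"rz": 0,"claw": 255},
  {"x": -0.001,"y": 0,"z": -0.01,"rx": 0,"ry": 0,"rz": 0,"claw": 255},
  {"x": -0.001,"y": 0,"z": -0.014,"rx": 0,"ry": 0,"rz": 0,"claw": 255},
  {"x": -0.001,"y": 0,"z": -0.018,"rx": 0,"ry": 0,"rz": 0,"claw": 255},
  {"x": -0.001,"y": 0,"z": -0.02,"rx": 0,"ry": 0,"rz": 0,"claw": 255},
  {"x": -0.001,"y": 0,"z": -0.02,"rx": 0,"ry": 0,"rz": 0,"claw": 255},
])

```text
t: 5.88
tool_pos: [0.6051, 0.1237, 0.0406]
orientation: [0.571, 3.089, 0.0]
force: [-2.7, -0.6, 5.0]
opening: 0.0295
gripper_force: 25.0
```

The bush is seated at the expected height with light contact. I'll release to about 44 mm and lift.

Call:
arm_command([
  {"x": 0,"y": 0,"z": 0,"rx": 0,"ry": 0,"rz": 0,"claw": 135},
  {"x": 0,"y": 0,"z": 0,"rx": 0,"ry": 0,"rz": 0,"claw": 135},
  {"x": 0,"y": 0,"z": 0,"rx": 0,"ry": 0,"rz": 0,"claw": 135},
  {"x": 0,"y": 0,"z": 0.02,"rx": 0,"ry": 0,"rz": 0,"claw": 135},
  {"x": 0,"y": 0,"z": 0.06,"rx": 0,"ry": 0,"rz": 0,"claw": 135},
  {"x": 0,"y": 0,"z": 0.12,"rx": 0,"ry": 0,"rz": 0,"claw": 135},
  {"x": -0.04,"y": -0.06,"z": 0.16,"rx": 0,"ry": 0,"rz": 0,"claw": 135},
  {"x": -0.06,"y": -0.12,"z": 0.16,"rx": 0,"ry": 0,"rz": 0,"claw": 135},
  {"x": -0.07,"y": -0.2,"z": 0.16,"rx": 0,"ry": 0,"rz": 0,"claw": 135},
  {"x": -0.075,"y": -0.28,"z": 0.16,"rx": 0,"ry": 0,"rz": 0,"claw": 135},
])

```text
t: 6.72
tool_pos: [0.5672, -0.0171, 0.1217]
orientation: [0.568, 3.088, 0.0]
force: [0.8, -0.0, -0.3]
opening: 0.0439
gripper_force: 0.0
```

Call:
arm_command([
  {"x": 0,"y": -0.08,"z": 0,"rx": 0,"ry": 0,"rz": 0,"claw": 135},
  {"x": 0,"y": -0.15,"z": 0,"rx": 0,"ry": 0,"rz": 0,"claw": 135},
  {"x": 0,"y": -0.15,"z": 0,"rx": 0,"ry": 0,"rz": 0,"claw": 135},
  {"x": 0,"y": -0.15,"z": 0,"rx": 0,"ry": 0,"rz": 0,"claw": 135},
  {"x": 0,"y": -0.15,"z": 0,"rx": 0,"ry": 0,"rz": 0,"claw": 135},
])

```text
t: 7.13
tool_pos: [0.5675, -0.0912, 0.1204]
orientation: [0.573, 3.089, 0.001]
force: [0.1, 0.0, -0.7]
opening: 0.0438
gripper_force: 0.0
```

```bash
python3 - <<'E'
from h import *
p1,d=snap("wrist");p2,_=snap("top");save("w3",np.hstack([p1,cv2.resize(p2[90:200,140:287],(560,420))]))
x=cv2.imread("pics/w3.png");cv2.imwrite("pics/w3.png",cv2.resize(x,(800,300)))
print(robot.read_state()["tool_pos"])
P,d,p=cloud("wrist");c=(.567,-.091)
st(P,d,"plate",c,.09,.009,.019);st(P,d,"collar",c,.03,.033,.040);st(P,d,"knob",c,.02,.055,.065)
P,d,p=cloud("top");c=(.603,.1225);st(P,d,"bushtop",c,.03,.041,.049);st(P,d,"flange",c,.03,.0225,.029);st(P,d,"rim",c,.065,.055,.065)
E
```

```text
[ 0.56751834 -0.0901624   0.12017512]
plate 19550 [ 0.5617 -0.0881  0.0136] ((0.5682575106620789, -0.09062400460243225), 0.06341864168643951)
collar 1198 [ 0.5648 -0.0895  0.0355] ((0.5681633949279785, -0.09097903221845627), 0.022085094824433327)
knob 1218 [ 0.5675 -0.0904  0.0596] ((0.56828773021698, -0.09068228304386139), 0.012086171656847)
bushtop 127 [0.6044 0.1231 0.0447] ((0.6046472787857056, 0.12288724631071091), 0.014641426503658295)
flange 115 [0.6007 0.1198 0.025 ] ((0.6033874750137329, 0.12313315272331238), 0.029368188232183456)
rim 272 [0.6053 0.1337 0.0587] ((0.6036950945854187, 0.1225903257727623), 0.057863619178533554)
```

View pics/w3.png

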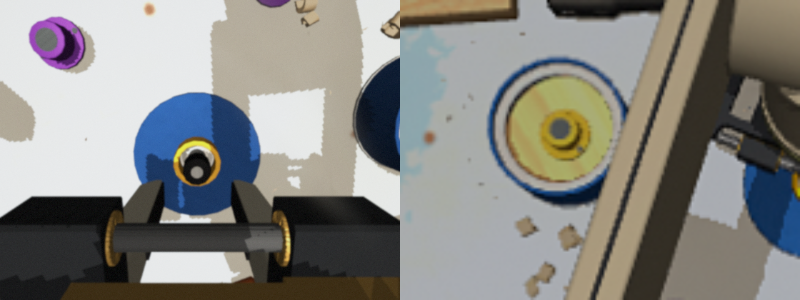

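The bush is home: its top measures 44.7 mm, and it sits centred at (560,127) in the right half. The lid knob at (197,165) is between the fingers, so I'll go down on it.

Call:
arm_command([
  {"x": 0.001,"y": 0,"z": -0.06,"rx": 0,"ry": 0,"rz": 0,"claw": 135},
  {"x": 0.001,"y": 0,"z": -0.1,"rx": 0,"ry": 0,"rz": 0,"claw": 135},
  {"x": 0.001,"y": 0,"z": -0.125,"rx": 0,"ry": 0,"rz": 0,"claw": 135},
  {"x": 0.001,"y": 0,"z": -0.134,"rx": 0,"ry": 0,"rz": 0,"claw": 135},
  {"x": 0.001,"y": 0,"z": -0.134,"rx": 0,"ry": 0,"rz": 0,"claw": 135},
  {"x": 0.001,"y": 0,"z": -0.134,"rx": 0,"ry": 0,"rz": 0,"claw": 135},
])

```text
t: 7.73
tool_pos: [0.5684, -0.091, 0.0537]
orientation: [0.57, 3.089, -0.0]
force: [0.9, -0.6, -0.4]
opening: 0.0436
gripper_force: 0.0
```

Close, then lift gently to about 30 mm.

Call:
arm_command([
  {"x": 0,"y": 0,"z": 0,"rx": 0,"ry": 0,"rz": 0,"claw": 255},
  {"x": 0,"y": 0,"z": 0,"rx": 0,"ry": 0,"rz": 0,"claw": 255},
  {"x": 0,"y": 0,"z": 0,"rx": 0,"ry": 0,"rz": 0,"claw": 255},
  {"x": 0,"y": 0,"z": 0,"rx": 0,"ry": 0,"rz": 0,"claw": 255},
  {"x": 0,"y": 0,"z": 0,"rx": 0,"ry": 0,"rz": 0,"claw": 255},
  {"x": 0,"y": 0,"z": 0.006,"rx": 0,"ry": 0,"rz": 0,"claw": 255},
  {"x": 0,"y": 0,"z": 0.012,"rx": 0,"ry": 0,"rz": 0,"claw": 255},
  {"x": 0,"y": 0,"z": 0.02,"rx": 0,"ry": 0,"rz": 0,"claw": 255},
  {"x": 0,"y": 0,"z": 0.04,"rx": 0,"ry": 0,"rz": 0,"claw": 255},
  {"x": 0,"y": 0,"z": 0.06,"rx": 0,"ry": 0,"rz": 0,"claw": 255},
], squeeze=40)

```text
t: 8.57
tool_pos: [0.5671, -0.0912, 0.083]
orientation: [-0.571, -3.087, -0.0]
force: [0.7, 0.1, -4.8]
opening: 0.0234
gripper_force: 40.0
```

Call:
arm_command([
  {"x": 0,"y": 0,"z": 0.05,"rx": 0,"ry": 0,"rz": 0,"claw": 255},
  {"x": 0,"y": 0,"z": 0.1,"rx": 0,"ry": 0,"rz": 0,"claw": 255},
  {"x": 0.005,"y": 0.03,"z": 0.134,"rx": 0,"ry": 0,"rz": 0,"claw": 255},
  {"x": 0.012,"y": 0.07,"z": 0.134,"rx": 0,"ry": 0,"rz": 0,"claw": 255},
  {"x": 0.02,"y": 0.12,"z": 0.134,"rx": 0,"ry": 0,"rz": 0,"claw": 255},
  {"x": 0.03,"y": 0.17,"z": 0.134,"rx": 0,"ry": 0,"rz": 0,"claw": 255},
  {"x": 0.038,"y": 0.22,"z": 0.134,"rx": 0,"ry": 0,"rz": 0,"claw": 255},
  {"x": 0.046,"y": 0.27,"z": 0.134,"rx": 0,"ry": 0,"rz": 0,"claw": 255},
  {"x": 0.054,"y": 0.32,"z": 0.134,"rx": 0,"ry": 0,"rz": 0,"claw": 255},
  {"x": 0.063,"y": 0.37,"z": 0.134,"rx": 0,"ry": 0,"rz": 0,"claw": 255},
])

```text
t: 9.4
tool_pos: [0.5996, 0.0948, 0.1511]
orientation: [0.571, 3.088, 0.0]
force: [0.9, -0.4, -4.0]
opening: 0.0231
gripper_force: 40.0
```

Call:
arm_command([
  {"x": 0.006,"y": 0.035,"z": 0,"rx": 0,"ry": 0,"rz": 0,"claw": 255},
  {"x": 0.01,"y": 0.059,"z": 0,"rx": 0,"ry": 0,"rz": 0,"claw": 255},
  {"x": 0.01,"y": 0.059,"z": 0,"rx": 0,"ry": 0,"rz": 0,"claw": 255},
  {"x": 0.01,"y": 0.059,"z": 0,"rx": 0,"ry": 0,"rz": 0,"claw": 255},
  {"x": 0.01,"y": 0.059,"z": 0,"rx": 0,"ry": 0,"rz": 0,"claw": 255},
  {"x": 0.01,"y": 0.059,"z": 0,"rx": 0,"ry": 0,"rz": 0,"claw": 255},
])

```text
t: 9.9
tool_pos: [0.6044, 0.122, 0.1501]
orientation: [-0.573, -3.089, 0.001]
force: [0.6, -0.7, -5.0]
opening: 0.0236
gripper_force: 40.0
```

```bash
python3 - <<'E'
from h import *
p1,d=snap("wrist");p2,_=snap("side");save("w4",np.hstack([p1,cv2.resize(p2[220:340,140:300],(560,420))]))
x=cv2.imread("pics/w4.png");cv2.imwrite("pics/w4.png",cv2.resize(x,(800,300)))
for i in range(3):
    t=robot.read_state();print(t["tool_pos"],t["force"]);snap("wrist")
P,d,p=cloud("wrist");z=t["tool_pos"][2]-.0047;c=(.605,.1247)
st(P,d,"plate",c,.09,z-.045,z-.036);st(P,d,"collar",c,.025,z-.022,z-.014)
m=(np.hypot(P[...,0]-c[0],P[...,1]-c[1])<.075)&(P[...,2]>z-.046)&(P[...,2]<z-.036)&(d>0);s=P[m]
A=np.c_[s[:,:2]-s[:,:2].mean(0),np.ones(len(s))];print("plate tilt",np.linalg.lstsq(A,s[:,2],rcond=None)[0], "expect z",z-.036-.004)
E
```

```text
[0.60439016 0.12207303 0.15004365] [ 0.02845432  0.43956379 -4.48339485]
[0.60443464 0.12219484 0.15003716] [ 0.47486248  0.34816809 -4.86373743]
[0.6044024  0.12233821 0.15000819] [ 0.0795033  -0.31018712 -4.20470352]
plate 23029 [0.582  0.1313 0.1048] ((0.6033574938774109, 0.12315329164266586), 0.06335341185331345)
collar 1119 [0.5908 0.1278 0.1263] ((0.6039628982543945, 0.12277429550886154), 0.02179267257452011)
plate tilt [0.00184369 0.00021788 0.10481001] expect z 0.10530818714405732
```

View pics/w4.png

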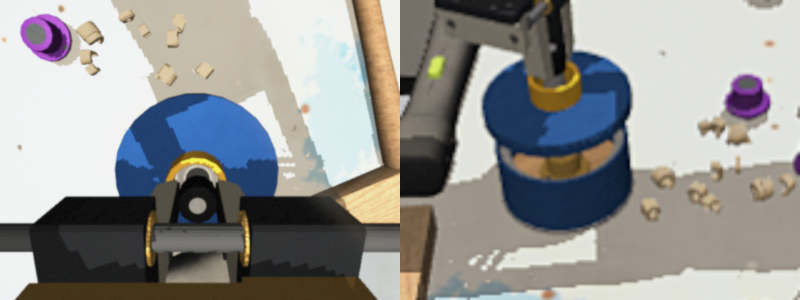

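Both lids are carried level. I'll correct by about 1 mm and lower.

Call:
arm_command([
  {"x": 0.002,"y": 0.003,"z": -0.02,"rx": 0,"ry": 0,"rz": 0,"claw": 255},
  {"x": 0.002,"y": 0.003,"z": -0.035,"rx": 0,"ry": 0,"rz": 0,"claw": 255},
  {"x": 0.002,"y": 0.003,"z": -0.045,"rx": 0,"ry": 0,"rz": 0,"claw": 255},
  {"x": 0.002,"y": 0.003,"z": -0.052,"rx": 0,"ry": 0,"rz": 0,"claw": 255},
  {"x": 0.002,"y": 0.003,"z": -0.059,"rx": 0,"ry": 0,"rz": 0,"claw": 255},
  {"x": 0.002,"y": 0.003,"z": -0.065,"rx": 0,"ry": 0,"rz": 0,"claw": 255},
  {"x": 0.002,"y": 0.003,"z": -0.065,"rx": 0,"ry": 0,"rz": 0,"claw": 255},
])

```text
t: 10.73
tool_pos: [0.605, 0.1246, 0.1166]
orientation: [-0.571, -3.088, 0.001]
force: [0.2, 0.4, -3.8]
opening: 0.0233
gripper_force: 40.0
```

Call:
arm_command([
  {"x": 0,"y": 0,"z": -0.006,"rx": 0,"ry": 0,"rz": 0,"claw": 255},
  {"x": 0,"y": 0,"z": -0.011,"rx": 0,"ry": 0,"rz": 0,"claw": 255},
  {"x": 0,"y": 0,"z": -0.015,"rx": 0,"ry": 0,"rz": 0,"claw": 255},
  {"x": 0,"y": 0,"z": -0.018,"rx": 0,"ry": 0,"rz": 0,"claw": 255},
  {"x": 0,"y": 0,"z": -0.02,"rx": 0,"ry": 0,"rz": 0,"claw": 255},
  {"x": 0,"y": 0,"z": -0.02,"rx": 0,"ry": 0,"rz": 0,"claw": 255},
])

```text
t: 11.23
tool_pos: [0.6055, 0.1246, 0.1075]
orientation: [0.572, 3.089, 0.0]
force: [-0.3, -0.5, -3.1]
opening: 0.0231
gripper_force: 40.0
```

Call:
arm_command([
  {"x": 0,"y": 0,"z": -0.002,"rx": 0,"ry": 0,"rz": 0,"claw": 255},
  {"x": 0,"y": 0,"z": -0.003,"rx": 0,"ry": 0,"rz": 0,"claw": 255},
  {"x": 0,"y": 0,"z": -0.003,"rx": 0,"ry": 0,"rz": 0,"claw": 255},
  {"x": 0,"y": 0,"z": -0.003,"rx": 0,"ry": 0,"rz": 0,"claw": 255},
])

```text
t: 11.57
tool_pos: [0.6058, 0.1247, 0.107]
orientation: [0.571, 3.088, 0.001]
force: [-3.1, -1.1, 5.7]
opening: 0.023
gripper_force: 40.0
```

Call:
arm_command([
  {"x": 0,"y": 0,"z": 0,"rx": 0,"ry": 0,"rz": 0,"claw": 135},
  {"x": 0,"y": 0,"z": 0,"rx": 0,"ry": 0,"rz": 0,"claw": 135},
  {"x": 0,"y": 0,"z": 0,"rx": 0,"ry": 0,"rz": 0,"claw": 135},
  {"x": 0,"y": 0,"z": 0.02,"rx": 0,"ry": 0,"rz": 0,"claw": 110},
  {"x": 0,"y": 0,"z": 0.06,"rx": 0,"ry": 0,"rz": 0,"claw": 80},
  {"x": 0,"y": 0,"z": 0.12,"rx": 0,"ry": 0,"rz": 0,"claw": 80},
  {"x": 0,"y": 0,"z": 0.12,"rx": 0,"ry": 0,"rz": 0,"claw": 80},
  {"x": 0,"y": 0,"z": 0.12,"rx": 0,"ry": 0,"rz": 0,"claw": 80},
])

```text
t: 12.23
tool_pos: [0.6074, 0.1248, 0.1695]
orientation: [0.571, 3.084, 0.003]
force: [-0.1, -0.6, -0.3]
opening: 0.0636
gripper_force: 0.0
```

```bash
python3 - <<'E'
from h import *
p1,d=snap("wrist");p2,_=snap("side");save("w5",np.hstack([p1,cv2.resize(p2[220:340,140:300],(560,420))]))
x=cv2.imread("pics/w5.png");cv2.imwrite("pics/w5.png",cv2.resize(x,(800,300)))
t=robot.read_state();print(t["tool_pos"],t["opening"],t["force"])
P,d,p=cloud("wrist");c=(.605,.1247)
st(P,d,"plate",c,.09,.057,.071);st(P,d,"collar",c,.03,.082,.089);st(P,d,"knob",c,.02,.108,.117)
m=(np.hypot(P[...,0]-c[0],P[...,1]-c[1])<.075)&(P[...,2]>.058)&(P[...,2]<.071)&(d>0);s=P[m]
A=np.c_[s[:,:2]-s[:,:2].mean(0),np.ones(len(s))];print("plate tilt, z (want .064)",np.linalg.lstsq(A,s[:,2],rcond=None)[0])
E
```

```text
[0.60537719 0.12455692 0.16603568] 0.06380347917252387 [-0.77071719 -0.68333855 -0.02789307]
plate 21175 [0.6011 0.1268 0.0637] ((0.6055743098258972, 0.12474863231182098), 0.0635397881269455)
collar 1161 [0.6006 0.1263 0.0853] ((0.6053234934806824, 0.12481735646724701), 0.022036714479327202)
knob 1261 [0.6049 0.1264 0.1126] ((0.6056087017059326, 0.12607595324516296), 0.012055941857397556)
plate tilt, z (want .064) [-3.33769214e-05 -4.08562000e-04  6.37092572e-02]
```

View pics/w5.png

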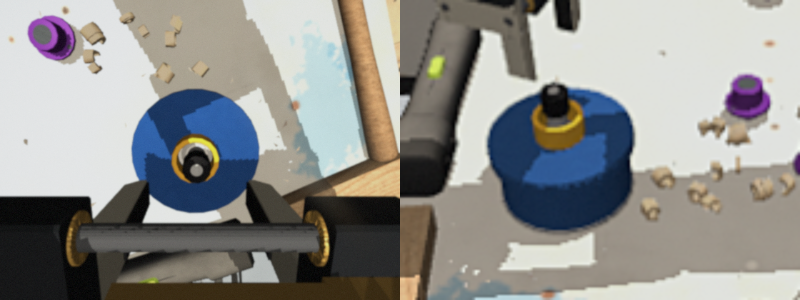

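Both lids are fully seated: the plate is level at 63.7 mm and the knob's top is at 112.6 mm. In the picture the knob is at (197,165) and the collar at (196,158). I'll descend on the collar.

Call:
arm_command([
  {"x": 0,"y": 0,"z": -0.06,"rx": 0,"ry": 0,"rz": 0,"claw": 80},
  {"x": 0,"y": 0,"z": -0.11,"rx": 0,"ry": 0,"rz": 0,"claw": 80},
  {"x": 0,"y": 0,"z": -0.145,"rx": 0,"ry": 0,"rz": 0,"claw": 80},
  {"x": 0,"y": 0,"z": -0.16,"rx": 0,"ry": 0,"rz": 0,"claw": 80},
  {"x": 0,"y": 0,"z": -0.165,"rx": 0,"ry": 0,"rz": 0,"claw": 80},
  {"x": 0,"y": 0,"z": -0.165,"rx": 0,"ry": 0,"rz": 0,"claw": 80},
  {"x": 0,"y": 0,"z": -0.165,"rx": 0,"ry": 0,"rz": 0,"claw": 80},
])

```text
t: 12.92
tool_pos: [0.606, 0.1247, 0.0845]
orientation: [0.571, 3.088, 0.001]
force: [-0.0, 0.2, -0.1]
opening: 0.0639
gripper_force: 0.0
```

Call:
arm_command([
  {"x": 0,"y": 0,"z": -0.003,"rx": 0,"ry": 0,"rz": 0,"claw": 255},
  {"x": 0,"y": 0,"z": -0.003,"rx": 0,"ry": 0,"rz": 0,"claw": 255},
  {"x": 0,"y": 0,"z": -0.003,"rx": 0,"ry": 0,"rz": 0,"claw": 255},
  {"x": 0,"y": 0,"z": -0.003,"rx": 0,"ry": 0,"rz": 0,"claw": 255},
  {"x": 0,"y": 0,"z": -0.003,"rx": 0,"ry": 0,"rz": 0,"claw": 255},
  {"x": 0,"y": 0,"z": -0.003,"rx": 0,"ry": 0,"rz": 0,"claw": 255},
  {"x": 0,"y": 0,"z": 0.002,"rx": 0,"ry": 0,"rz": 0,"claw": 255},
  {"x": 0,"y": 0,"z": 0.006,"rx": 0,"ry": 0,"rz": 0,"claw": 255},
  {"x": 0,"y": 0,"z": 0.01,"rx": 0,"ry": 0,"rz": 0,"claw": 255},
  {"x": 0,"y": 0,"z": 0.014,"rx": 0,"ry": 0,"rz": 0,"claw": 255},
], squeeze=35)

```text
t: 13.75
tool_pos: [0.6051, 0.1246, 0.0903]
orientation: [-0.571, -3.089, 0.0]
force: [0.1, -0.4, -1.3]
opening: 0.0432
gripper_force: 35.0
```

Call:
arm_command([
  {"x": 0,"y": 0,"z": 0.01,"rx": 0,"ry": 0,"rz": 0,"claw": 255},
  {"x": 0,"y": 0,"z": 0.025,"rx": 0,"ry": 0,"rz": 0,"claw": 255},
  {"x": 0,"y": 0,"z": 0.045,"rx": 0,"ry": 0,"rz": 0,"claw": 255},
  {"x": 0,"y": 0,"z": 0.07,"rx": 0,"ry": 0,"rz": 0,"claw": 255},
  {"x": 0,"y": 0,"z": 0.1,"rx": 0,"ry": 0,"rz": 0,"claw": 255},
  {"x": 0,"y": 0,"z": 0.13,"rx": 0,"ry": 0,"rz": 0,"claw": 255},
  {"x": 0,"y": 0,"z": 0.16,"rx": 0,"ry": 0,"rz": 0,"claw": 255},
  {"x": 0,"y": 0,"z": 0.19,"rx": 0,"ry": 0,"rz": 0,"claw": 255},
  {"x": 0,"y": 0,"z": 0.22,"rx": 0,"ry": 0,"rz": 0,"claw": 255},
  {"x": 0,"y": 0,"z": 0.24,"rx": 0,"ry": 0,"rz": 0,"claw": 255},
])

```text
t: 14.58
tool_pos: [0.6063, 0.1247, 0.214]
orientation: [0.571, 3.086, 0.002]
force: [0.5, 0.2, -0.7]
opening: 0.0433
gripper_force: 35.0
```

Call:
arm_command([
  {"x": 0,"y": 0,"z": 0,"rx": 0,"ry": 0,"rz": 0,"claw": 255},
  {"x": 0,"y": 0,"z": 0,"rx": 0,"ry": 0,"rz": 0,"claw": 255},
  {"x": 0,"y": 0,"z": 0,"rx": 0,"ry": 0,"rz": 0,"claw": 255},
  {"x": 0,"y": 0,"z": 0,"rx": 0,"ry": 0,"rz": 0,"claw": 255},
  {"x": 0,"y": 0,"z": 0,"rx": 0,"ry": 0,"rz": 0,"claw": 255},
  {"x": 0,"y": 0,"z": 0,"rx": 0,"ry": 0,"rz": 0,"claw": 255},
])

```text
t: 15.08
tool_pos: [0.6049, 0.1245, 0.2095]
orientation: [-0.571, -3.088, 0.001]
force: [-0.2, 0.6, -2.1]
opening: 0.0434
gripper_force: 35.0
```

```bash
python3 - <<'E'
from h import *
p1,d=snap("wrist");p2,_=snap("side");save("w6",np.hstack([p1,cv2.resize(p2[180:340,120:333],(560,420))]))
x=cv2.imread("pics/w6.png");cv2.imwrite("pics/w6.png",cv2.resize(x,(800,300)))
t=robot.read_state();print(t["t"],t["tool_pos"],t["opening"],t["force"])
P,d,p=cloud("wrist");c=(.605,.1247);z=t["tool_pos"][2]-.019
m=(np.hypot(P[...,0]-c[0],P[...,1]-c[1])<.075)&(abs(P[...,2]-z)<.008)&(d>0);s=P[m]
A=np.c_[s[:,:2]-s[:,:2].mean(0),np.ones(len(s))];print("plate tilt",z,np.linalg.lstsq(A,s[:,2],rcond=None)[0])
P,d,p=cloud("side");st(P,d,"knobtop",c,.03,.106,.118);st(P,d,"disc",c,.05,.054,.064)
E
```

```text
15.1833 [0.60517311 0.1245788  0.20989883] 0.04357770199724973 [ 0.12581238 -0.14694889 -1.29175085]
plate tilt 0.19089883162796523 [ 0.00159111 -0.00088181  0.19047407]
knobtop 73 [0.6049 0.1301 0.1108] ((0.6054491996765137, 0.12899069488048553), 0.011569364927709103)
disc 916 [0.6046 0.131  0.0575] ((0.6050307750701904, 0.12472003698348999), 0.050012070685625076)
```

View pics/w6.png

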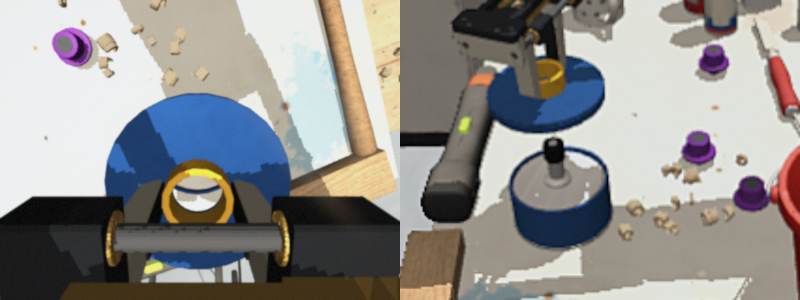

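The outer lid is held level about 63 mm above the knob. The inner lid is seated, with its knob at (553,150) in the side crop. Handing in.

```bash
python3 -c "
from plant import robot;print(robot.close_job())"
```

```text
the job is handed in; nothing more can be done
None
```

The job is handed in at about 15 s: the brass bush is home in the pocket, the inner lid is seated on the tin, and the outer lid is held level and still about 63 mm above the black knob.

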